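Close the steamer with its vent turned away from the tea carton

ROBOT

A 6-joint arm with a two-finger parallel gripper is mounted at the origin on a cart in front of the work surface, level with it; the furniture and walls round the work are solid. World frame = base frame: x ahead of the robot, y to its left, z up, the work surface at z = 0. Lengths are in m, angles in rad, forces in N, time in s.
With the tool pointing down it reaches from about 0.425 to 1.125 m from the base axis. Payload 14.9 kg.
Tool frame: the origin (TCP) lies between the finger pads; the fingertips stand 14 mm ahead of it and the grasp point (between the pads) lies 5 mm behind it; z points along the fingers, y is the line along which they close (so a half turn about z gives the same grasp; the last joint's range is limited). The gripper opens to 91 mm and grips with 3 to 60 N. Pads are 32 mm wide; open, the fingers measure 118 mm over their backs; the gripper's body (76 mm by 178 mm) begins 60 mm behind the grasp point.
Start: joints at [-0.741, 0.379, 1.734, -0, 1.028, -0.033], TCP at [0.532, -0.455, 0.228] pointing down, gripper open.
Joint ranges: [-2.77, 2.77], [-0.74, 2.19], [0, 2.66], [-1.06, 4.2], [0.31, 2.87], [-3.08, 3.08]. Speed limits (rad/s): [1.89, 1.89, 2.39, 3.14, 3.14, 3.14].

INTERFACE

Orientations are given as a rotation vector (axis times angle).
In Python, from workcell import state, grab_frame, camera_info, finish_job gives the robot as it stands. The module is installed in compiled form; this text tells all that it offers.
- The arm moves only by the tool apply_moves, never from a script. Its argument "deltas" is a list of rows, each a list of 3 entries, a list of its own where there are three numbers: the opening, from 0 (shut) to 1 (fully open), then the shift along the tool's x, y, z in cm, then the turn, a rotation vector about the tool's x, y, z in degrees. A call has 1 to 12 rows; each row shifts and turns the commanded pose from where the row before left it, along the tool's axes as they then stand; what a row does not reach is not made up. A row lasts 1/12 s, in which the tool goes at most 41.7 mm and 7.16 degrees, less where a joint would pass 70% of its speed; a pose out of reach is approached as far as the arm can. A call with a gripper value outside its range is refused whole. The fingers move at their own pace and stop on an object; "newtons" is the grip in N (left out, the last holds). Time passes only in rows, so rows that do not move let the fingers close. It gives the time, the measured TCP pose, the force, the opening and the grip force at its end, in the units of the state.
- state(): the state, without advancing time (a new reading comes with each control period).
- grab_frame(name): name is "scene" or "side" or "wrist"; returns (picture, depth): 400x640x3 uint8, red, green, blue; 400x640 float32, m along the optical axis (not along the pixel's ray), 0 where there is no reading.
- camera_info(name): a dict with "intrinsics" (3x3 intrinsics, pixels), "k1" (the pictures are not rectified: a ray, as slopes to the right and down, at radius r is drawn at 1 + k1 r^2 times it, then the intrinsics apply), "T" (4x4, takes a point from camera to world coordinates); the wrist camera has in their place "mount" (4x4, takes a point from camera to tool coordinates, whose origin is the TCP and whose axes are the flange's). Camera axes: x right, y down, z forward; pixel columns grow to the right and rows downward; lengths in m; the calibration is good to about 2 mm. A picture is of the moment at which its call begins: read the wrist's pose just before it. camera_info takes no time and is no camera call.
- finish_job(): hands the job in; it is judged then, once.
The state is a dict: "t": time; "q": joint angles; "qvel": joint speeds; "tau": joint torques, N m; "position": TCP position; "tcp_rot": TCP orientation; "contact_force": force on the tool from outside, world axes, zero at the start; "moment": the same for the moment, N m; "gripper_width": finger opening in m; "finger_force": force on a finger pad.
Only numpy, scipy, OpenCV 4.12 (cv2) and the standard library are available. Lean on these libraries where they do the work, as an engineer would, in place of code of your own. Each camera call takes 0.05 s, during which the arm holds its last target. There are 200 camera calls.

TASK

Put the lid that lies on the hob on the steamer so that its vent spout points away from the tea carton. Hold the lid front-up, tuck its far edge under the lip at the rear of the steamer until it touches the back plate, then swing the front down and press, gently and without forcing anything, until the lid is flat on the rim and the catch has snapped over its front edge. Let go of it, and leave the carton and the bottle standing where they are.

Things in the scene. Friction and masses are not known exactly. Their poses are not given: they have to be found in the camera images.
- steamer: Low open steel pan fixed to the worktop, 116 (x) x 220 (y) mm, rim 62 mm high. Origin: centre of the underside, on the worktop; x points to its rear (away from the robot), z up. Each y end of the rim has a ridge 5 mm high, inner face at y = +-103.5 mm. Round the pan runs a stiff clip frame with the rear lip and, at the front (-x), the spring catch: see steamer_rim.
- steamer_rim (a point): Middle of the mouth, 62 mm above the steamer's origin, same axes. The clip frame stands at a setting d, -8 to +6 mm along x, that is NOT reported: feel for it; it holds at least 60 N. Its back plate faces forward at x = 61.5 + d mm; the lip reaches from there forward to x = 47 + d, 160 mm long, underside 11 mm above the rim. The lid should touch the back plate.
- lid_handle (a point): Centre of the grip bar of the loose lid (0.35 to 0.6 kg), in the lid's middle, 52 mm above its underside. Bar 13 (x) x 100 (y) x 15 (z) mm, on two posts 80 mm apart. Below it a flat flange 120 x 200 x 5 mm with a dome 94 x 172 mm, its top 26 mm above the underside. y: along the bar to the vent end; z up. Fits either way round. Lies upright on the hob, 6 mm above the worktop.
- lid_vent (a point): Mouth of the vent, a steel tube 18 mm thick that sticks out 14 mm past one short end of the lid, 114 mm from its middle along the lid's +y, 18 mm above the underside.
- lid_edge_a (a point): Middle of the lower corner of one long edge, at the lid's x = +60 mm, at the underside; axes as the handle's.
- lid_edge_b (a point): Middle of the lower corner of the other long edge, at the lid's x = -60 mm, at the underside.
- catch (a joint): Catch, 40 mm wide, on the frame: 0 at rest, grows (m, to 0.0045) outward. Nose tip at x = -56 + d mm, underside 7.5 mm above the rim; its slope rises to x = -64 + d, 21 mm up. Spring 2.4 N + 0.3 N/mm; it must yield 3 mm to a lid that touches the back plate, more to one short of it. About 5 to 12 N down on the lid's front part snaps it in, double on the handle; not by weight alone.
- tea_carton: Small carton of tea, 64 x 106 x 106 mm, standing beside one y end of the steamer (which end changes). Origin: centre of its underside. Do not disturb.
- bottle: Bottle, 63 mm round, 195 mm high, standing beside the other y end of the steamer. Origin: centre of its underside. Do not disturb.

How it is judged:
On the way:
1. one long edge of the lid is down at the rear of the rim, below the lip and over 44 mm behind the middle, while its front is still raised (more than 4 degrees) (angle between the z axis of lid_handle and the z axis of steamer, either way round above 0.07 rad and ((x of lid_edge_a in the frame of steamer between 0.044 and 0.07 m and z of lid_edge_a in the frame of steamer between 0.054 and 0.072 m and y of lid_edge_a in the frame of steamer between -0.02 and 0.02 m) or (x of lid_edge_b in the frame of steamer between 0.044 and 0.07 m and z of lid_edge_b in the frame of steamer between 0.054 and 0.072 m and y of lid_edge_b in the frame of steamer between -0.02 and 0.02 m))), for 0.1 s.
At the end, for the whole second after the job is handed in: The lid lies flat (1.7 degrees, 3 mm in height) on the rim, within 12 mm (x) and 7 mm (y) of the middle and 3.4 degrees of square, rear edge under the lip, the catch sprung back (under 2 mm) over the front edge, the vent mouth over 220 mm from the tea carton's middle, and the lid is released (angle between the z axis of lid_handle and the z axis of steamer, either way round below 0.03 rad and angle between the y axis of lid_handle and the y axis of steamer, either way round below 0.06 rad and x of lid_handle in the frame of steamer between -0.012 and 0.012 m and y of lid_handle in the frame of steamer between -0.007 and 0.007 m and z of lid_handle in the frame of steamer between 0.111 and 0.117 m and value of joint catch below 0.002 m and horizontal distance between lid_vent and tea_carton above 0.22 m); the robot touches nothing.
It fails at once if while the lid is still tilted (over 4 degrees), the steamer with its frame and catch is forced with more than 45 N (contact force between steamer and anything else above 45 N and angle between the z axis of lid_handle and the z axis of steamer, either way round above 0.07 rad).
It fails at once if the tea carton is pushed more than 25 mm or tipped (distance of tea_carton from where it was at the start of the episode above 0.025 m or angle between tea_carton's own z axis and vertical above 0.25 rad).
It fails at once if the bottle is pushed more than 25 mm or tipped (distance of bottle from where it was at the start of the episode above 0.025 m or angle between bottle's own z axis and vertical above 0.25 rad).
It also fails if it takes over 51 s, if anything falls off the work surface, if the arm or the gripper's body presses on something with over 40 N, if the wrist force passes 120 N, or if a joint passes its speed limit or range.

## Working session

There is one attempt and no reset: what is moved stays moved. The work goes in short steps, Python scripts to look and compute and a tool call to move; the robot and the scene stay as the last step left them, time stands still between calls to the robot, and variables do not carry over. Pictures are saved under pics/ and viewed, at most 10 in all, crops included, and the job is handed in when it is done.

Besides the shell and the picture viewer there is one more tool, called after ">>>" as name([rows], argument=value, ...), one row to a line, values as JSON. apply_moves: Moves the arm, as the interface text tells. Its arguments: {"type":"object","properties":{"deltas":{"type":"array"},"newtons":{"type":"number"}},"required":["deltas"]}

```bash
mkdir -p pics
cat > h.py <<'E'
import numpy as np, cv2
from workcell import *
from scipy.spatial.transform import Rotation as R
def T_of(name, s=None):
    c=camera_info(name)
    if name=="wrist":
        T=np.eye(4);T[:3,:3]=R.from_rotvec(s["tcp_rot"]).as_matrix();T[:3,3]=s["position"]
        return T@np.array(c["mount"]),c
    return np.array(c["T"]),c
def slopes(c,uv):
    K=np.array(c["intrinsics"]);uv=np.atleast_2d(uv).astype(float).reshape(-1,1,2)
    return cv2.undistortPoints(uv,K,np.array([c["k1"],0,0,0.]))[:,0]
def plane(name,uv,z,s=None):
    T,c=T_of(name,s);p=slopes(c,uv);d=np.c_[p,np.ones(len(p))]@T[:3,:3].T
    return T[:3,3]+d*((z-T[2,3])/d[:,2])[:,None]
def cloud(name,depth,s=None):
    T,c=T_of(name,s);h,w=depth.shape
    uv=np.stack(np.meshgrid(np.arange(w),np.arange(h)),-1).reshape(-1,2)
    p=slopes(c,uv)*1.0;P=np.c_[p,np.ones(len(p))]*depth.reshape(-1,1)
    return (P@T[:3,:3].T+T[:3,3]).reshape(h,w,3)
E
python3 - <<'E'
from h import *
s=state();print(s)
ims=[]
for n in ["scene","side"]:
    a,d=grab_frame(n);np.savez(f"{n}0.npz",a=a,d=d);ims.append(a);print(n,camera_info(n),(d>0).mean())
    cv2.imwrite(f"pics/{n}0.png",a[:,:,::-1])
E
```

```text
{'t': 0.0, 'q': array([-7.41295761e-01,  3.79427034e-01,  1.73485706e+00, -2.29595724e-05,
        1.02851300e+00, -3.33015008e-02]), 'qvel': array([ 0.000537  , -0.00023965, -0.00094221,  0.00122348, -0.00039125,
       -0.0017125 ]), 'tau': array([ 2.54850129e-03, -7.63723254e+01, -4.34370196e+01,  6.51985221e-02,
        4.24872106e-02, -8.01111105e-05]), 'position': array([ 0.53143969, -0.45493387,  0.22723756]), 'tcp_rot': array([-2.85275299e+00, -1.31319358e+00,  7.61634669e-04]), 'contact_force': array([-0.3528164,  0.0787323,  0.1079943]), 'moment': array([0.00425658, 0.02721945, 0.01507897]), 'finger_force': 0.0, 'gripper_width': 0.09159998510877941}
scene {'intrinsics': array([[504.44725731,   0.        , 321.87355779],
       [  0.        , 504.44725731, 200.47876875],
       [  0.        ,   0.        ,   1.        ]]), 'k1': -0.06470695563786356, 'T': array([[-0.70953575, -0.32862031,  0.623352  , -0.44027664],
       [-0.70456711,  0.34591641, -0.61961844,  1.02908652],
       [-0.01200848, -0.87883475, -0.47697513,  0.83999725],
       [ 0.        ,  0.        ,  0.        ,  1.        ]])} 0.99583984375
side {'intrinsics': array([[383.19449682,   0.        , 320.9462734 ],
       [  0.        , 383.19449682, 200.80038035],
       [  0.        ,   0.        ,   1.        ]]), 'k1': -0.08435696328702907, 'T': array([[-0.91911251, -0.16969786,  0.35557674,  0.1767204 ],
       [-0.39374245,  0.42793642, -0.81353384,  0.95883006],
       [-0.01410929, -0.88773479, -0.46013897,  0.6013356 ],
       [ 0.        ,  0.        ,  0.        ,  1.        ]])} 0.99603515625
```

View pics/scene0.png

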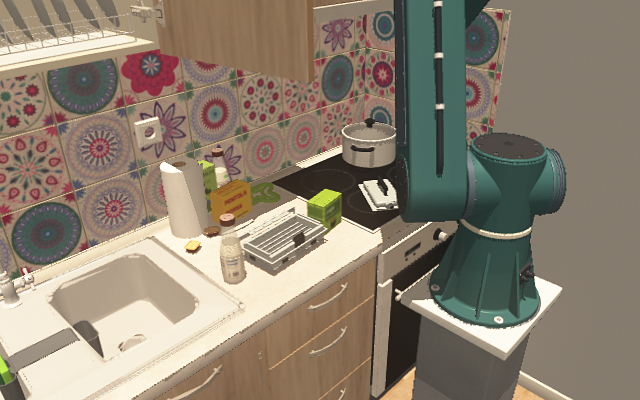

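View pics/side0.png

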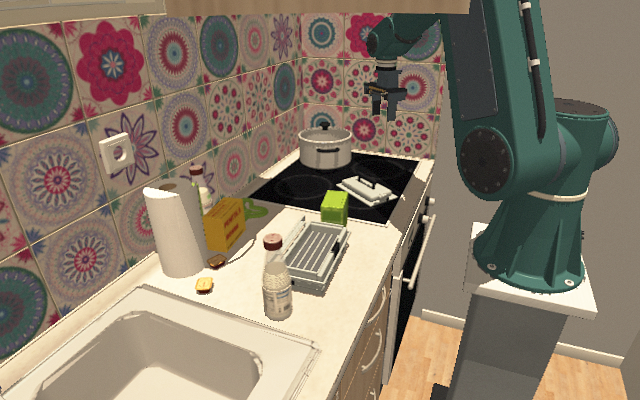

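Run:
```python
from h import *
for n,pts in [("scene",dict(lid=(380,190),carton=(324,205),bot=(229,218),st=(285,240))),("side",dict(lid=(367,187),carton=(334,205),bot=(272,240),st=(315,258)))]:
    f=np.load(n+"0.npz");C=cloud(n,f["d"])
    for k,(u,v) in pts.items(): print(n,k,C[v,u].round(3))
f=np.load("side0.npz");a=f["a"];s=cv2.resize(a[150:310,240:440],None,fx=4,fy=4,interpolation=cv2.INTER_CUBIC)[:600]
s0=state();w,d=grab_frame("wrist");np.savez("wrist0.npz",a=w,d=d);
cv2.imwrite("pics/c1.png",np.vstack([cv2.resize(s,(600,450))[:,:,::-1],])); cv2.imwrite("pics/w0.png",w[:,:,::-1]);print(camera_info("wrist"))
```

```text
scene lid [ 0.52  -0.211  0.034]
scene carton [0.497 0.089 0.104]
scene bot [0.505 0.422 0.197]
scene st [0.513 0.235 0.04 ]
side lid [ 0.509 -0.201  0.032]
side carton [0.517 0.092 0.105]
side bot [0.514 0.427 0.195]
side st [0.505 0.251 0.037]
{'intrinsics': array([[302.46836713,   0.        , 321.57703296],
       [  0.        , 302.46836713, 196.64047464],
       [  0.        ,   0.        ,   1.        ]]), 'k1': -0.044685390003148744, 'mount': array([[-7.14815019e-04, -9.60241217e-01, -2.79170725e-01,
         7.83214840e-02],
       [ 9.99999736e-01, -7.21999832e-04, -7.70884274e-05,
         3.02878395e-04],
       [-1.27537731e-04, -2.79170707e-01,  9.60241480e-01,
        -1.58759065e-01],
       [ 0.00000000e+00,  0.00000000e+00,  0.00000000e+00,
         1.00000000e+00]])}
```

View pics/w0.png

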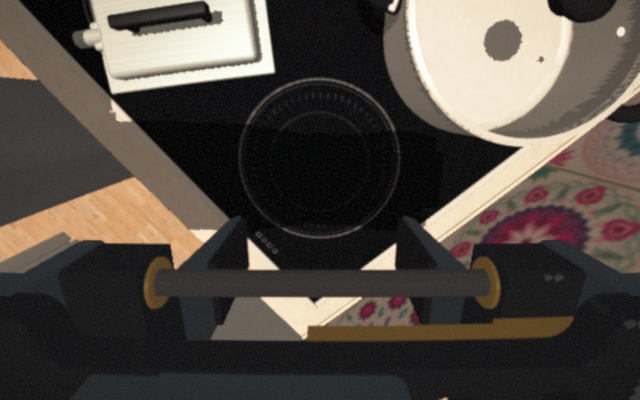

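View pics/c1.png

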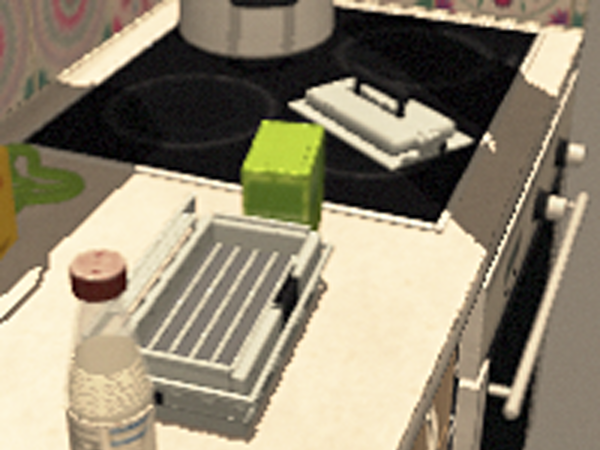

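Run:
```python
from h import *
s=state()
print(R.from_rotvec(s["tcp_rot"]).as_matrix().round(3))
print(plane("wrist",[(85,38)],.024,s),plane("wrist",[(110,18),(210,10)],.0655,s),plane("wrist",[(112,93),(274,73)],.011,s))
# steamer & others, rough: height bands from side+scene
for n in ["side","scene"]:
    f=np.load(n+"0.npz");C=cloud(n,f["d"]).reshape(-1,3)
    hsv=cv2.cvtColor(f["a"],cv2.COLOR_RGB2HSV).reshape(-1,3)
    g=(abs(hsv[:,0].astype(int)-38)<12)&(hsv[:,1]>120)&(C[:,2]>.098)&(C[:,2]<.115)&(C[:,0]>.4)&(C[:,0]<.6)&(C[:,1]>0)&(C[:,1]<.2)
    r=cv2.minAreaRect(C[g][:,:2].astype(np.float32)*1000);print(n,"carton",r,g.sum())
    b=(C[:,2]>.185)&(C[:,2]<.21)&(C[:,0]>.42)&(C[:,0]<.6)&(C[:,1]>.36)&(C[:,1]<.5)
    print("bottle",C[b].min(0),C[b].max(0),b.sum())
    m=(C[:,2]>.055)&(C[:,2]<.09)&(C[:,0]>.4)&(C[:,0]<.62)&(C[:,1]>.1)&(C[:,1]<.37)&~((abs(hsv[:,0].astype(int)-38)<12)&(hsv[:,1]>120))
    print("steamer",cv2.minAreaRect(C[m][:,:2].astype(np.float32)*1000),m.sum())
```

```text
[[ 0.65   0.76  -0.001]
 [ 0.76  -0.65   0.001]
 [-0.    -0.001 -1.   ]]
[[ 0.4329572  -0.16134293  0.024     ]] [[ 0.48330188 -0.19403474  0.0655    ]
 [ 0.56190808 -0.25594304  0.0655    ]] [[ 0.40437923 -0.21509838  0.011     ]
 [ 0.56711191 -0.32865513  0.011     ]]
side carton ((531.3783569335938, 53.477535247802734), (61.88256072998047, 110.01529693603516), 11.691596031188965) 425
bottle [0.49930832 0.39815816 0.18525094] [0.53683342 0.43724586 0.19620216] 230
steamer ((523.6312866210938, 224.68130493164062), (134.6824493408203, 242.66473388671875), 5.179543495178223) 1135
scene carton ((530.6024780273438, 57.31636047363281), (64.78223419189453, 112.44985961914062), 12.302172660827637) 383
bottle [0.49694847 0.40058801 0.18502206] [0.53872299 0.43831697 0.19717869] 127
steamer ((524.626220703125, 226.67483520507812), (141.95346069335938, 245.18173217773438), 3.95459246635437) 1124
```

>>> apply_moves([
  [1,[2.9,-1.8,-1.7],[0,0,0]],
  [1,[2.9,-1.8,-1.7],[0,0,0]],
  [1,[2.9,-1.8,-1.7],[0,0,0]],
  [1,[2.9,-1.8,-1.7],[0,0,0]],
  [1,[2.9,-1.8,-1.7],[0,0,0]],
  [1,[2.9,-1.8,-1.7],[0,0,0]],
  [1,[0,0,0],[0,0,-7]],
  [1,[0,0,0],[0,0,-7]],
  [1,[0,0,0],[0,0,-7]],
  [1,[0,0,0],[0,0,-7]],
  [1,[0,0,0],[0,0,-7]],
  [1,[0,0,0],[0,0,-7]],
])

```text
t: 1.15
position: [0.5627, -0.2527, 0.3297]
tcp_rot: [-2.186, -2.256, 0.0]
contact_force: [-0.3, 0.4, -0.5]
gripper_width: 0.0909
finger_force: 0.0
```

>>> apply_moves([
  [1,[0,0,0],[0,0,-7]],
  [1,[0,0,0],[0,0,-7]],
  [1,[0,0,0],[0,0,-7]],
  [1,[0,0,0],[0,0,-7]],
  [1,[0,0,0],[0,0,-7]],
  [1,[0,0,0],[0,0,-7]],
  [1,[0,0,0],[0,0,-7]],
  [1,[0,0,0],[0,0,-1]],
  [1,[0,0,0],[0,0,0]],
])

```text
t: 1.9
position: [0.5628, -0.2528, 0.3298]
tcp_rot: [-1.041, -2.964, -0.0]
contact_force: [0.7, 0.7, 0.5]
gripper_width: 0.0909
finger_force: 0.0
```

Run:
```python
from h import *
s=state();print(s["t"],s["position"],R.from_rotvec(s["tcp_rot"]).as_matrix().round(3).tolist(),abs(s["qvel"]).max())
w,d=grab_frame("wrist");np.savez("wrist1.npz",a=w,d=d,p=s["position"],r=s["tcp_rot"])
cv2.imwrite("pics/w1.png",w[:,:,::-1])
```

```text
1.9 [ 0.56277372 -0.25278089  0.32976569] [[-0.781, 0.625, -0.0], [0.625, 0.781, 0.0], [0.0, -0.0, -1.0]] 0.06116887088101578
```

View pics/w1.png

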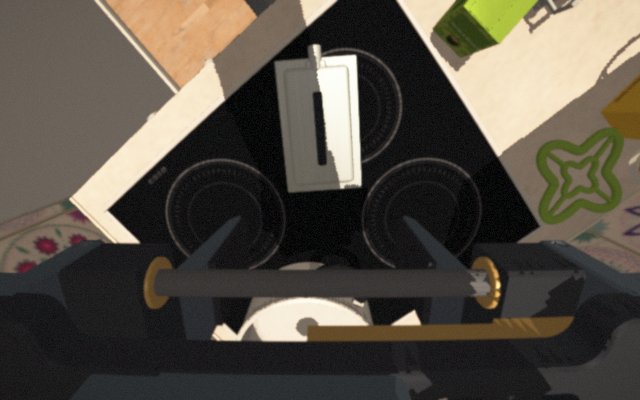

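Run:
```python
from h import *
f=np.load("wrist1.npz");s=dict(position=f["p"],tcp_rot=f["r"]);a=f["a"];C=cloud("wrist",f["d"],s)
g=cv2.cvtColor(a,cv2.COLOR_RGB2GRAY)
roi=np.zeros_like(g);roi[40:200,262:375]=1
m=((g>95)&(roi>0)).astype(np.uint8)
m=cv2.morphologyEx(m,cv2.MORPH_OPEN,np.ones((3,3)))
k,l,st,_=cv2.connectedComponentsWithStats(m);i=1+st[1:,4].argmax();m=(l==i).astype(np.uint8)
m2=cv2.morphologyEx(cv2.morphologyEx(m,cv2.MORPH_CLOSE,np.ones((25,25))),cv2.MORPH_OPEN,np.ones((31,31)))
ct=max(cv2.findContours(m2,0,1)[0],key=cv2.contourArea)[:,0]
P=plane("wrist",ct,.011,s)[:,:2]
print("flange",cv2.minAreaRect((P*1000).astype(np.float32)),st[i])
z=C[...,2];b=(z>.056)&(z<.075)&(roi>0)
print("bar depth",cv2.minAreaRect((C[b][:,:2]*1000).astype(np.float32)),b.sum(),np.median(z[b]))
v,u=np.nonzero((g<60)&(roi>0)&(m2>0)&(cv2.erode(m2,np.ones((9,9)))>0))
k,l,st,_=cv2.connectedComponentsWithStats(((g<60)&(cv2.erode(m2,np.ones((9,9)))>0)).astype(np.uint8));i=1+st[1:,4].argmax();v,u=np.nonzero(l==i)
print("bar dark",st[i],cv2.minAreaRect((plane("wrist",np.c_[u,v],.0655,s)[:,:2]*1000).astype(np.float32)))
fl=(z>.008)&(z<.016)&(roi>0);print("flange z",np.median(z[fl]),"hob",np.median(z[190:230,290:350]))
```

```text
flange ((518.6644287109375, -220.88192749023438), (119.83936309814453, 203.77366638183594), 55.39216232299805) [ 276   44   86  147 9225]
bar depth ((519.9920654296875, -223.26065063476562), (13.035139083862305, 98.58155822753906), 55.48558807373047) 684 0.06753910406396033
bar dark [313  92  14  74 616] ((519.8956909179688, -223.29408264160156), (12.278664588928223, 98.74108123779297), 55.55115509033203)
flange z 0.00939107516792495 hob 0.007992622727243853
```

>>> apply_moves([
  [1,[0,0,0],[0,0,-4.2]],
  [1,[1.3,0,4],[0,0,0]],
  [1,[1.3,0,4],[0,0,0]],
  [1,[1.3,0,4],[0,0,0]],
  [1,[1.3,0,4],[0,0,0]],
  [1,[0,0,4],[0,0,0]],
  [1,[0,0,0],[0,0,0]],
  [1,[0,0,0],[0,0,0]],
], newtons=50)

```text
t: 2.62
position: [0.5197, -0.2234, 0.1307]
tcp_rot: [-0.931, -2.997, -0.001]
contact_force: [0.6, -0.1, 0.4]
gripper_width: 0.0913
finger_force: 0.0
```

>>> apply_moves([
  [1,[0,0,3],[0,0,0]],
  [1,[0,0,2.8],[0,0,0]],
  [1,[0,0,2],[0,0,0]],
  [1,[0,0,0],[0,0,0]],
  [0,[0,0,0],[0,0,0]],
  [0,[0,0,0],[0,0,0]],
  [0,[0,0,0],[0,0,0]],
  [0,[0,0,0],[0,0,0]],
  [0,[0,0,0],[0,0,0]],
  [0,[0,0,0],[0,0,0]],
  [0,[0,0,0],[0,0,0]],
], newtons=50)

```text
t: 3.53
position: [0.5205, -0.2238, 0.0537]
tcp_rot: [0.928, 3.001, -0.0]
contact_force: [-0.9, 0.2, -1.4]
gripper_width: 0.0474
finger_force: 0.0
```

>>> apply_moves([
  [0,[0,0,0],[0,0,0]],
  [0,[0,0,0],[0,0,0]],
  [0,[0,0,0],[0,0,0]],
  [0,[0,0,0],[0,0,0]],
  [0,[0,0,0],[0,0,0]],
  [0,[0,0,0],[0,0,0]],
  [0,[0,0,0],[0,0,0]],
  [0,[0,0,0],[0,0,0]],
  [0,[0,0,0],[0,0,0]],
])

```text
t: 4.28
position: [0.5204, -0.2237, 0.0534]
tcp_rot: [-0.928, -3.001, -0.0]
contact_force: [0.9, 0.6, -1.6]
gripper_width: 0.0126
finger_force: 50.0
```

>>> apply_moves([
  [0,[0,0,-1],[0,0,0]],
  [0,[0,0,-2.5],[0,0,0]],
  [0,[0,0,-3.5],[0,0,0]],
  [0,[0,0,-4],[0,0,0]],
  [0,[0,0,-4],[0,0,0]],
  [0,[0,0,-4],[0,0,0]],
  [0,[0,0,-4],[0,0,0]],
  [0,[0,0,-4],[0,0,0]],
  [0,[0,0,-3.7],[0,0,0]],
  [0,[1.2,1.4,0],[0,0,0]],
  [0,[2.4,2.9,0],[0,0,0]],
  [0,[2.4,2.9,0],[0,0,0]],
])

```text
t: 5.28
position: [0.5105, -0.1299, 0.3611]
tcp_rot: [0.931, 3.0, -0.0]
contact_force: [0.4, -0.4, -5.5]
gripper_width: 0.0125
finger_force: 50.0
```

>>> apply_moves([
  [0,[2.4,2.9,0],[0,0,0]],
  [0,[2.4,2.9,0],[0,0,0]],
  [0,[2.4,2.7,0],[0,0,0]],
  [0,[0,0,0],[0,0,-6.9]],
  [0,[0,0,0],[0,0,-6.9]],
  [0,[0,0,0],[0,0,-6.9]],
  [0,[0,0,0],[0,0,-6.9]],
  [0,[0,0,0],[0,0,-6.9]],
  [0,[0,0,0],[0,0,0]],
  [0,[0,0,0],[0,0,0]],
])

```text
t: 6.12
position: [0.4995, -0.0196, 0.3604]
tcp_rot: [-0.002, -3.141, 0.0]
contact_force: [0.1, -0.1, -5.2]
gripper_width: 0.0126
finger_force: 50.0
```

Run:
```python
from h import *
s=state();print(s["t"],s["position"],R.from_rotvec(s["tcp_rot"]).as_matrix().round(3).tolist(),abs(s["qvel"]).max(),s["contact_force"],s["moment"])
w,d=grab_frame("wrist");np.savez("wrist2.npz",a=w,d=d,p=s["position"],r=s["tcp_rot"])
cv2.imwrite("pics/w2.png",w[:,:,::-1])
```

```text
6.1167 [ 0.49948478 -0.01964516  0.36044149] [[-1.0, 0.001, -0.001], [0.001, 1.0, -0.0], [0.001, -0.0, -1.0]] 0.03263505265485929 [ 0.07783199 -0.13867428 -5.2452246 ] [ 0.12126658 -0.12461831  0.03959574]
```

View pics/w2.png

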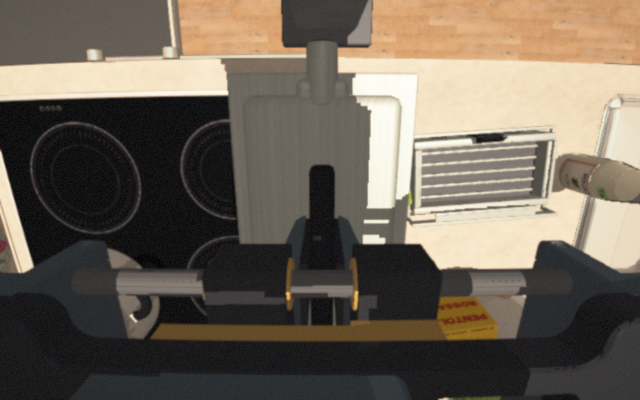

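Run:
```python
from h import *
f=np.load("wrist2.npz");a=f["a"]
c=cv2.resize(a[112:236,400:570],None,fx=4.5,fy=4.5,interpolation=cv2.INTER_CUBIC)
for i in range(0,170,20): cv2.putText(c,str(400+i),(int(i*4.5),10),0,.35,(255,0,0))
for j in range(0,124,20): cv2.putText(c,str(112+j),(0,int(j*4.5)+10),0,.35,(255,0,0))
cv2.imwrite("pics/w2c.png",c[:,:,::-1])
s=dict(position=f["p"],tcp_rot=f["r"]);C=cloud("wrist",f["d"],s)
z=(C[...,2]*1000).round().astype(int)
print("rows at u=480:",[(v,z[v,480],int(1000*C[v,480,0])) for v in range(126,228,2)])
print("cols at v=175",[(u,z[175,u],int(1000*C[175,u,1])) for u in range(408,572,2)])
```

```text
rows at u=480: [(126, np.int64(1), 446), (128, np.int64(2), 449), (130, np.int64(51), 449), (132, np.int64(51), 452), (134, np.int64(60), 455), (136, np.int64(73), 457), (138, np.int64(74), 459), (140, np.int64(81), 462), (142, np.int64(75), 465), (144, np.int64(63), 469), (146, np.int64(39), 475), (148, np.int64(39), 478), (150, np.int64(43), 481), (152, np.int64(40), 485), (154, np.int64(40), 488), (156, np.int64(40), 491), (158, np.int64(39), 494), (160, np.int64(43), 497), (162, np.int64(42), 500), (164, np.int64(40), 504), (166, np.int64(40), 507), (168, np.int64(39), 511), (170, np.int64(44), 513), (172, np.int64(42), 517), (174, np.int64(40), 521), (176, np.int64(39), 524), (178, np.int64(39), 527), (180, np.int64(39), 531), (182, np.int64(45), 533), (184, np.int64(39), 537), (186, np.int64(39), 541), (188, np.int64(39), 544), (190, np.int64(39), 548), (192, np.int64(44), 550), (194, np.int64(41), 554), (196, np.int64(39), 558), (198, np.int64(41), 561), (200, np.int64(52), 561), (202, np.int64(60), 562), (204, np.int64(63), 565), (206, np.int64(64), 568), (208, np.int64(64), 
[... 1683 characters left out ...]
518, np.int64(39), 303), (520, np.int64(39), 306), (522, np.int64(41), 309), (524, np.int64(38), 314), (526, np.int64(40), 316), (528, np.int64(40), 320), (530, np.int64(40), 323), (532, np.int64(38), 328), (534, np.int64(40), 330), (536, np.int64(44), 330), (538, np.int64(49), 330), (540, np.int64(55), 329), (542, np.int64(60), 329), (544, np.int64(63), 329), (546, np.int64(65), 331), (548, np.int64(65), 335), (550, np.int64(67), 336), (552, np.int64(68), 339), (554, np.int64(13), 386), (556, np.int64(18), 386), (558, np.int64(23), 386), (560, np.int64(28), 385), (562, np.int64(31), 386), (564, np.int64(36), 385), (566, np.int64(41), 385), (568, np.int64(45), 385), (570, np.int64(50), 384)]
```

View pics/w2c.png

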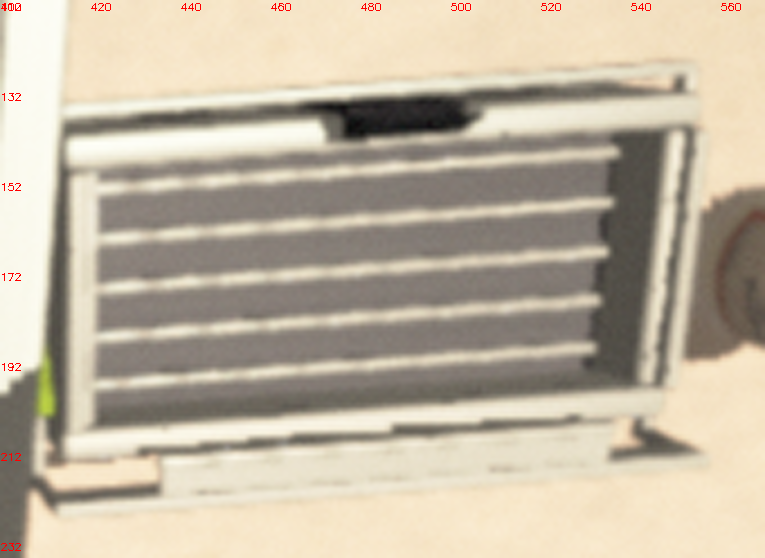

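Run:
```python
from h import *
f=np.load("wrist2.npz");s=dict(position=f["p"],tcp_rot=f["r"]);C=cloud("wrist",f["d"],s)
px=lambda L:np.array(L,float)/4.5+[400-.4,112-.4]
def L(name,l,z):
    p=plane("wrist",px(l),z,s)[:,:2]*1000;d=p[-1]-p[0];print(name,p.round(1).tolist(),"ang",np.degrees(np.arctan2(d[1],d[0])).round(2));return p
L("front out",[(66,137),(320,120),(485,110),(697,94)],.062)
L("front in",[(66,165),(325,143),(540,133),(697,123)],.062)
L("rear out",[(66,457),(660,413)],.062)
L("rear in",[(66,432),(660,388)],.062)
L("left out",[(68,170),(62,455)],.067);L("left in",[(100,170),(95,425)],.067)
L("right out",[(697,125),(665,388)],.067);L("right in",[(668,130),(638,385)],.067)
Z=C[...,2];roi=np.zeros(Z.shape,bool);roi[128:224,411:560]=1
m=roi&(Z>.059)&(Z<.0705)
P=C[m][:,:2].astype(np.float32)*1000
print("rim cloud",cv2.minAreaRect(P),len(P))
m=roi&(Z>.075)&(Z<.086);m[:200]=0
print("lip cloud",cv2.minAreaRect(C[m][:,:2].astype(np.float32)*1000),m.sum(), np.median(Z[m]))
# lid in hand: flange edges
for n in ["scene","side"]:
    g=np.load(n+"0.npz");D=cloud(n,g["d"]);q=(D[...,2]>.058)&(D[...,2]<.070)&(D[...,0]>.44)&(D[...,0]<.585)&(D[...,1]>.115)&(D[...,1]<.36)
    hs=cv2.cvtColor(g["a"],cv2.COLOR_RGB2HSV);q&=hs[...,1]<90
    print(n,cv2.minAreaRect(D[q][:,:2].astype(np.float32)*1000),q.sum())
```

```text
front out [[467.5, 118.8], [461.5, 204.4], [457.7, 260.9], [451.5, 334.8]] ang 94.24
front in [[476.9, 119.5], [469.1, 207.1], [465.2, 281.4], [461.3, 336.7]] ang 94.11
rear out [[580.6, 128.0], [564.8, 344.4]] ang 94.17
rear in [[571.2, 127.2], [555.4, 342.4]] ang 94.2
left out [[477.9, 118.8], [578.1, 124.9]] ang 3.49
left in [[477.9, 129.5], [567.0, 135.6]] ang 3.92
right out [[461.5, 332.9], [553.9, 340.3]] ang 4.57
right in [[463.3, 323.0], [552.8, 330.0]] ang 4.5
rim cloud ((519.3598022460938, 232.38412475585938), (130.8049774169922, 231.5917205810547), 3.8863730430603027) 3114
lip cloud ((578.4407958984375, 236.33438110351562), (21.337873458862305, 232.2155303955078), 3.9691624641418457) 1407 0.07913398404180577
scene ((517.4698486328125, 235.34881591796875), (130.5848846435547, 227.10438537597656), 1.2648180723190308) 593
side ((515.891357421875, 234.0147705078125), (121.02031707763672, 223.82420349121094), 6.150623798370361) 696
```

Run:
```python
from h import *
f=np.load("wrist2.npz");s=dict(position=f["p"],tcp_rot=f["r"]);C=cloud("wrist",f["d"],s);Z=C[...,2]
th=np.radians(4.2);ex=np.array([np.cos(th),np.sin(th)]);ey=np.array([-ex[1],ex[0]])
def rep(n,uv,z,ax):
    p=plane("wrist",np.array(uv),z,s)[:,:2]*1000;q=p@ax;o=p@(ey if ax is ex else ex)
    k=np.polyfit(o-o.mean(),q,1);print(n,len(q),"med",np.median(q).round(2),"sd",q.std().round(2),"slope deg",np.degrees(k[0]).round(2))
le=[];re=[];ri=[]
for v in range(152,194):
    c=[u for u in range(411,570) if .058<Z[v,u]<.075 and C[v,u,1]>.11 and C[v,u,1]<.36]
    le.append((min(c)-.5,v));re.append((max(c)+.5,v))
    c2=[u for u in c if u>500];ri.append((min(c2)-.5,v))
rep("left out",le,.067,ey);rep("right out",re,.067,ey);rep("right in",ri,.062,ey)
fo=[];ro=[];fi=[];rin=[]
for u in list(range(425,462))+list(range(512,535)):
    c=[v for v in range(126,160) if .057<Z[v,u]<.072];fo.append((u,min(c)-.5));fi.append((u,max(c)+.5))
    c=[v for v in range(190,215) if .057<Z[v,u]<.072];ro.append((u,max(c)+.5));rin.append((u,min(c)-.5))
for n,l in [("front out",fo),("front in",fi),("rear out",ro),("rear in",rin)]: rep(n,l,.062,ex)
# ridge top points by height
m=(Z>.0655)&(Z<.071);m[:145]=0;m[200:]=0
for a,b in [(405,430),(535,560)]:
    q=C[:,a:b][m[:,a:b]][:,:2]@ey*1000;print("ridge",np.percentile(q,[2,50,98]),len(q))
```

```text
left out 42 med 80.52 sd 0.7 slope deg -0.79
right out 42 med 303.29 sd 0.66 slope deg 0.87
right in 42 med 287.94 sd 0.9 slope deg 0.9
front out 60 med 474.03 sd 0.64 slope deg -0.22
front in 60 med 486.16 sd 0.82 slope deg -0.32
rear out 60 med 589.72 sd 0.51 slope deg -0.08
rear in 60 med 576.37 sd 0.61 slope deg -0.0
ridge [83.6975432  86.44980735 90.220275  ] 218
ridge [295.1118458  298.07514444 302.53956981] 257
```

Run:
```python
from h import *
f=np.load("wrist1.npz");s=dict(position=f["p"],tcp_rot=f["r"]);C=cloud("wrist",f["d"],s)[40:200,262:375].reshape(-1,3)
a=np.radians(55.5);lx=np.array([np.cos(a),np.sin(a)]);ly=np.array([-lx[1],lx[0]])
X=(C[:,:2]-[.520,-.2233])@lx*1000;Y=(C[:,:2]-[.520,-.2233])@ly*1000
for lo,hi in [(-80,-60),(60,80)]:
    k=(Y>lo)&(Y<hi);print([(b,int(round(np.median(C[k&(X>b)&(X<b+2),2])*1000))) for b in range(-66,66,2) if (k&(X>b)&(X<b+2)).any()])
k=abs(X)<30;k2=C[:,2]>.008;print("Y ext",np.percentile(Y[k&k2&(C[:,2]<.014)],[1,99]),"X ext",np.percentile(X[(abs(Y)<90)&k2],[.5,99.5]))
print([(b,int(round(np.median(C[(abs(X-20)<8)&(Y>b)&(Y<b+3),2])*1000))) for b in range(-108,110,3) if ((abs(X-20)<8)&(Y>b)&(Y<b+3)).any()])
```

```text
[(-66, 8), (-64, 8), (-62, 8), (-60, 13), (-58, 14), (-56, 14), (-54, 13), (-52, 13), (-50, 13), (-48, 28), (-46, 32), (-44, 33), (-42, 34), (-40, 34), (-38, 35), (-36, 34), (-34, 34), (-32, 34), (-30, 34), (-28, 34), (-26, 34), (-24, 35), (-22, 34), (-20, 34), (-18, 34), (-16, 34), (-14, 35), (-12, 34), (-10, 34), (-8, 34), (-6, 34), (-4, 34), (-2, 35), (0, 34), (2, 34), (4, 34), (6, 34), (8, 34), (10, 34), (12, 34), (14, 34), (16, 34), (18, 34), (20, 34), (22, 34), (24, 35), (26, 34), (28, 34), (30, 34), (32, 34), (34, 34), (36, 34), (38, 34), (40, 34), (42, 33), (44, 32), (46, 29), (48, 13), (50, 13), (52, 13), (54, 13), (56, 13), (58, 13), (60, 8), (62, 8), (64, 8)]
[(-66, 8), (-64, 8), (-62, 8), (-60, 13), (-58, 14), (-56, 14), (-54, 14), (-52, 13), (-50, 14), (-48, 30), (-46, 33), (-44, 33), (-42, 34), (-40, 34), (-38, 34), (-36, 35), (-34, 34), (-32, 34), (-30, 35), (-28, 35), (-26, 35), (-24, 34), (-22, 35), (-20, 34), (-18, 34), (-16, 35), (-14, 34), (-12, 34), (-10, 34), (-8, 34), (-6, 35), (-4, 35), (-2, 34), (0, 34), (2, 34), (4, 34), (6, 35), (8, 34), (10, 34), (12, 34),
[... 387 characters left out ...]
3, 13), (-90, 13), (-87, 28), (-84, 32), (-81, 33), (-78, 34), (-75, 35), (-72, 34), (-69, 34), (-66, 34), (-63, 34), (-60, 34), (-57, 35), (-54, 34), (-51, 34), (-48, 34), (-45, 34), (-42, 34), (-39, 34), (-36, 34), (-33, 34), (-30, 35), (-27, 34), (-24, 35), (-21, 34), (-18, 34), (-15, 34), (-12, 34), (-9, 34), (-6, 34), (-3, 34), (0, 34), (3, 34), (6, 34), (9, 34), (12, 35), (15, 34), (18, 34), (21, 34), (24, 34), (27, 34), (30, 34), (33, 35), (36, 35), (39, 35), (42, 35), (45, 34), (48, 35), (51, 35), (54, 34), (57, 35), (60, 34), (63, 34), (66, 35), (69, 34), (72, 35), (75, 34), (78, 34), (81, 34), (84, 31), (87, 29), (90, 13), (93, 14), (96, 13), (99, 12), (102, 8), (105, 8), (108, 8)]
```

>>> apply_moves([
  [0,[-0.1,2.5,0],[0,0,0]],
  [0,[-0.1,3.8,0],[0,0,0]],
  [0,[-0.1,4,0],[0,0,0]],
  [0,[-0.2,4,0],[0,0,0]],
  [0,[-0.2,4,0],[0,0,0]],
  [0,[-0.1,4,0],[0,0,0]],
  [0,[-0.1,2.6,0],[0,0,0]],
  [0,[0,0,0],[0,0,7]],
  [0,[0,0,0],[0,0,7]],
  [0,[0,0,0],[0,0,7]],
  [0,[0,0,0],[0,0,7]],
  [0,[0,0,0],[0,0,7]],
])

```text
t: 7.17
position: [0.5082, 0.2294, 0.3603]
tcp_rot: [-0.956, -2.992, 0.001]
contact_force: [-0.1, 0.6, -5.1]
gripper_width: 0.0127
finger_force: 50.0
```

>>> apply_moves([
  [0,[0,0,0],[0,0,7]],
  [0,[0,0,0],[0,0,7]],
  [0,[0,0,0],[0,0,7]],
  [0,[0,0,0],[0,0,7]],
  [0,[0,0,0],[0,0,7]],
  [0,[0,0,0],[0,0,7]],
  [0,[0,0,0],[0,0,7]],
  [0,[0,0,0],[0,0,1.7]],
  [0,[0,0,4],[0,0,0]],
  [0,[0,0,4],[0,0,0]],
  [0,[0,0,0],[0,0,0]],
  [0,[0,0,0],[0,0,0]],
])

```text
t: 8.17
position: [0.5074, 0.2289, 0.2794]
tcp_rot: [-2.135, -2.302, 0.006]
contact_force: [0.3, 0.4, -4.1]
gripper_width: 0.0126
finger_force: 50.0
```

Run:
```python
from h import *
s=state();M=R.from_rotvec(s["tcp_rot"]).as_matrix();print(s["t"],s["position"],M.round(4).tolist(),s["contact_force"].round(1),"yaw",np.degrees(np.arctan2(M[1,1],M[0,1])))
ims=[]
for n in ["scene","side"]:
    a,d=grab_frame(n);np.savez(n+"1.npz",a=a,d=d)
    C=cloud(n,d)
    # lid flange/dome cloud in tool frame (tool: x vent, y rear, z down from TCP)
    P=(C.reshape(-1,3)-s["position"])@M*1000
    k=(abs(P[:,0])<130)&(abs(P[:,1])<75)&(P[:,2]>5)&(P[:,2]<60)
    top=(abs(P[:,2]-22)<4)&(abs(P[:,0])<110)&(abs(P[:,1])<70)
    Q=P[top];print(n,"dome top: x",np.percentile(Q[:,0],[1,99]).round(1),"y",np.percentile(Q[:,1],[1,99]).round(1),"z",np.median(Q[:,2]).round(1),top.sum(),"bins z",np.histogram(P[k][:,2],range(5,61,3))[0])
    fl=(abs(P[:,2]-43)<3)&(abs(P[:,0])<112)&(abs(P[:,1])<75);Q=P[fl];print("  flange x",np.percentile(Q[:,0],[1,99]).round(1),"y",np.percentile(Q[:,1],[1,99]).round(1),fl.sum())
    u,v=(230,140) if n=="scene" else (250,130)
    ims.append(cv2.resize(a[v:v+150,u:u+200] if n=="scene" else a[150:300,220:420],None,fx=2,fy=2)) 
cv2.imwrite("pics/ss1.png",np.hstack(ims)[:,:,::-1])
```

```text
8.1667 [0.50742813 0.22892706 0.27935039] [[-0.0748, 0.9972, -0.0039], [0.9972, 0.0748, -0.0016], [-0.0013, -0.004, -1.0]] [ 0.3  0.4 -4.1] yaw 4.291616285908826
scene dome top: x [-75.5 104.7] y [-46.6  42.4] z 21.2 794 bins z [ 18  19  18   8 153 519 147  86  69  69  50 106 266  63   2   0   0   0]
  flange x [-92.3 104.5] y [-60.7  57.8] 386
side dome top: x [-74.7 104.3] y [-44.   46.4] z 19.3 1049 bins z [ 16  12   9  11 838 200 114  84  78  56  32 421 135   5   0   0   0   0]
  flange x [-94.1 102.9] y [-57.7  57.9] 336
```

View pics/ss1.png

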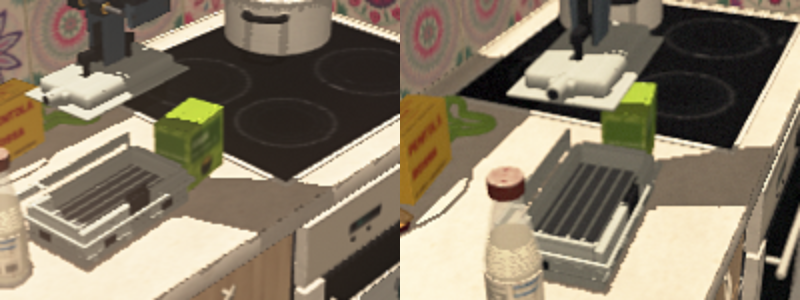

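Run:
```python
from h import *
th=np.radians(4.29);ex=np.array([np.cos(th),np.sin(th)]);ey=np.array([-ex[1],ex[0]])
s=state();M=R.from_rotvec(s["tcp_rot"]).as_matrix()
for n in ["scene","side"]:
    D=cloud(n,np.load(n+"0.npz")["d"]);q=(D[...,2]>.0635)&(D[...,2]<.070)
    A=D[q][:,:2]*1000;X=A@ex-531.8;Y=A@ey-192
    k=(abs(X)<45)&(Y>85)&(Y<125);print(n,"+y ridge pct",np.percentile(Y[k],[2,10,50,90,98]).round(1),k.sum())
    k=(abs(X)<45)&(Y<-85)&(Y>-125)&(np.load(n+"0.npz")["a"][q][:,2]>100);print("  -y ridge",np.percentile(Y[k],[2,10,50,90,98]).round(1),k.sum())
    D=cloud(n,np.load(n+"1.npz")["d"]).reshape(-1,3);P=(D-s["position"])@M*1000
    for side in (1,-1):
        k=(abs(P[:,2]-42.5)<4)&(abs(P[:,1])<55)&(abs(P[:,1])>12)&(P[:,0]*side>85)&(P[:,0]*side<112)
        if k.sum()>5:print("  lid flange end",side,np.percentile(P[k][:,0],[2,10,50,90,98]).round(1),k.sum())
```

```text
scene +y ridge pct [105.8 107.9 112.  114.7 116.2] 57
  -y ridge [-122.  -104.9 -101.3  -97.5  -92.9] 50
  lid flange end 1 [ 85.6  86.9  93.1 102.  103.3] 87
  lid flange end -1 [-94.8 -92.8 -89.  -86.1 -85.6] 8
side +y ridge pct [104.9 106.2 109.5 111.7 112.5] 75
  -y ridge [-123.  -107.5 -103.3 -101.1  -99.8] 64
  lid flange end 1 [ 85.3  86.2  95.8 101.  102.1] 204
  lid flange end -1 [-98.1 -97.8 -92.6 -87.3 -86.7] 11
```

>>> apply_moves([
  [0,[0.18,0.1,2],[0,0,0]],
  [0,[0,0,4],[0,0,0]],
  [0,[0,0,4],[0,0,0]],
  [0,[0,0,2.2],[0,0,0]],
  [0,[0,0,1],[0,0,0]],
  [0,[0,0,0],[4,0,0]],
  [0,[0,0,0],[5,0,0]],
  [0,[0,0,0],[4,0,0]],
  [0,[0,0,0],[0,0,0]],
  [0,[0,0,0],[0,0,0]],
])

```text
t: 9.1
position: [0.5112, 0.2317, 0.1501]
tcp_rot: [-2.025, -2.187, 0.243]
contact_force: [-0.8, 0.0, -6.0]
gripper_width: 0.0126
finger_force: 50.0
```

```bash
cat >> h.py <<'E'
def rep():
    s=state();M=R.from_rotvec(s["tcp_rot"]).as_matrix();th=np.radians(4.29)
    F=np.array([[np.cos(th),-np.sin(th),0],[np.sin(th),np.cos(th),0],[0,0,1]])
    o=np.array([.5162,.2319,0]);p=(s["position"]-o)@F*1000;N=F.T@M
    e=lambda *v:(p+N@np.array(v)).round(1)
    print("t",round(s["t"],2),"tcp",p.round(1),"tilt",np.degrees(np.arcsin(-N[2,1])).round(2),"roll",np.degrees(np.arcsin(N[2,0])).round(2),"yawerr",np.degrees(np.arctan2(N[1,1],N[0,1])).round(2))
    print("rear",e(.5,60,47.4),"front",e(.5,-60,47.4),"F",(s["contact_force"]@F).round(1),"M",(s["moment"]@F).round(2))
E
python3 -c "
from h import *
rep()"
```

```text
t 9.1 tcp [ -5.    0.2 150.1] tilt 12.71 roll 0.04 yawerr 0.11
rear [43.1  0.8 90.6] front [-73.9   0.6 117. ] F [-0.8  0.1 -6. ] M [ 0.01 -0.47 -0.01]
```

>>> apply_moves([
  [0,[-0.05,0.08,0.8],[0,0,0]],
  [0,[0,0.08,0.8],[0,0,0]],
  [0,[0,0.06,0.5],[0,0,0]],
  [0,[0,0.04,0.3],[0,0,0]],
  [0,[0,0,0],[0,0,0]],
  [0,[0,0,0],[0,0,0]],
  [0,[0,0,0],[0,0,0]],
])

```text
t: 9.68
position: [0.5066, 0.2306, 0.1246]
tcp_rot: [-2.022, -2.185, 0.249]
contact_force: [-0.2, 0.1, -5.5]
gripper_width: 0.0127
finger_force: 50.0
```

```bash
python3 -c "
from h import *
rep()"
```

```text
t 9.68 tcp [ -9.7  -0.6 124.6] tilt 12.98 roll 0.0 yawerr 0.15
rear [38.1  0.1 64.9] front [-78.8  -0.2  91.9] F [-0.1  0.2 -5.5] M [-0.05 -0.45  0.02]
```

>>> apply_moves([
  [0,[0,0.4,-0.05],[0,0,0]],
  [0,[0,0.4,-0.05],[0,0,0]],
  [0,[0,0.4,-0.05],[0,0,0]],
  [0,[0,0.3,-0.06],[0,0,0]],
  [0,[0,0,0],[0,0,0]],
  [0,[0,0,0],[0,0,0]],
])

```text
t: 10.18
position: [0.5217, 0.2317, 0.123]
tcp_rot: [-2.022, -2.185, 0.249]
contact_force: [-1.0, -0.2, -5.0]
gripper_width: 0.0122
finger_force: 50.0
```

```bash
python3 -c "
from h import *
rep()"
```

```text
t 10.18 tcp [  5.5  -0.6 123. ] tilt 13.0 roll 0.0 yawerr 0.14
rear [53.3 -0.  63.4] front [-63.6  -0.3  90.4] F [-1.  -0.1 -5. ] M [-0.   -0.44  0.01]
```

>>> apply_moves([
  [0,[0,0.2,-0.045],[0,0,0]],
  [0,[0,0.2,-0.045],[0,0,0]],
  [0,[0,0,0],[0,0,0]],
  [0,[0,0,0],[0,0,0]],
])

```text
t: 10.52
position: [0.5257, 0.232, 0.1231]
tcp_rot: [-2.022, -2.185, 0.249]
contact_force: [-0.5, -0.1, -5.4]
gripper_width: 0.0123
finger_force: 50.0
```

```bash
python3 -c "
from h import *
rep()"
```

```text
t 10.52 tcp [  9.4  -0.6 123.1] tilt 13.0 roll -0.0 yawerr 0.14
rear [57.2  0.  63.4] front [-59.7  -0.3  90.4] F [-0.5 -0.1 -5.4] M [-0.01 -0.42  0.  ]
```

>>> apply_moves([
  [0,[0,0.2,-0.045],[0,0,0]],
  [0,[0,0.1,-0.02],[0,0,0]],
  [0,[0,0,0],[0,0,0]],
  [0,[0,0,0],[0,0,0]],
])

```text
t: 10.85
position: [0.5287, 0.2322, 0.1231]
tcp_rot: [-2.022, -2.185, 0.249]
contact_force: [-0.4, 0.7, -6.0]
gripper_width: 0.0124
finger_force: 50.0
```

>>> apply_moves([
  [0,[0,0.2,-0.045],[0,0,0]],
  [0,[0,0.1,-0.02],[0,0,0]],
  [0,[0,0,0],[0,0,0]],
  [0,[0,0,0],[0,0,0]],
])

```text
t: 11.18
position: [0.5315, 0.2325, 0.123]
tcp_rot: [-2.022, -2.185, 0.25]
contact_force: [-3.7, -0.2, -2.8]
gripper_width: 0.0124
finger_force: 50.0
```

```bash
python3 -c "
from h import *
rep()"
```

```text
t 11.18 tcp [ 15.3  -0.6 123. ] tilt 13.03 roll -0.0 yawerr 0.14
rear [63.1  0.1 63.3] front [-53.8  -0.2  90.4] F [-3.7  0.1 -2.8] M [ 0.04  0.19 -0.03]
```

>>> apply_moves([
  [0,[0,-0.055,0.1],[-1,0,0]],
  [0,[0,-0.055,0.1],[-1,0,0]],
  [0,[0,-0.055,0.1],[-1,0,0]],
  [0,[0,0,0],[0,0,0]],
  [0,[0,0,0],[0,0,0]],
])

```text
t: 11.6
position: [0.5291, 0.2323, 0.1203]
tcp_rot: [-2.049, -2.214, 0.194]
contact_force: [-3.9, 0.2, -3.9]
gripper_width: 0.0127
finger_force: 50.0
```

```bash
python3 -c "
from h import *
rep()"
```

```text
t 11.6 tcp [ 12.9  -0.6 120.3] tilt 10.02 roll -0.01 yawerr 0.15
rear [63.7  0.  63.2] front [-54.4  -0.3  84.1] F [-3.9  0.5 -3.9] M [-0.02  0.46 -0.04]
```

>>> apply_moves([
  [0,[0,-0.05,0.1],[-1,0,0]],
  [0,[0,-0.05,0.1],[-1,0,0]],
  [0,[0,-0.05,0.1],[-1,0,0]],
  [0,[0,0.05,0],[0,0,0]],
  [0,[0,0.05,0],[0,0,0]],
  [0,[0,0,0],[0,0,0]],
])

```text
t: 12.1
position: [0.527, 0.232, 0.1176]
tcp_rot: [-2.074, -2.241, 0.142]
contact_force: [-14.0, -1.3, 7.6]
gripper_width: 0.0124
finger_force: 50.0
```

```bash
python3 -c "
from h import *
rep()"
```

```text
t 12.1 tcp [ 10.8  -0.7 117.6] tilt 7.22 roll -0.03 yawerr 0.13
rear [64.3 -0.1 63. ] front [-54.7  -0.3  78.1] F [-14.   -0.2   7.6] M [ 0.05  2.66 -0.1 ]
```

>>> apply_moves([
  [0,[0,-0.08,0.06],[-1,0,0]],
  [0,[0,-0.07,0.08],[-1,0,0]],
  [0,[0,0,0],[0,0,0]],
  [0,[0,0,0],[0,0,0]],
])

```text
t: 12.43
position: [0.5257, 0.232, 0.1163]
tcp_rot: [-2.092, -2.26, 0.102]
contact_force: [-10.5, -0.6, 3.1]
gripper_width: 0.0126
finger_force: 50.0
```

```bash
python3 -c "
from h import *
rep()"
```

```text
t 12.43 tcp [  9.4  -0.6 116.3] tilt 5.15 roll -0.02 yawerr 0.14
rear [65.  -0.  63.7] front [-54.6  -0.3  74.5] F [-10.5   0.2   3.1] M [ 0.06  2.06 -0.09]
```

>>> apply_moves([
  [0,[0,-0.05,0.1],[-1,0,0]],
  [0,[0,-0.06,0.1],[-1,0,0]],
  [0,[0,0,0],[0,0,0]],
  [0,[0,0,0],[0,0,0]],
])

```text
t: 12.77
position: [0.5242, 0.2319, 0.1145]
tcp_rot: [-2.108, -2.278, 0.064]
contact_force: [-14.5, -1.2, 7.4]
gripper_width: 0.0129
finger_force: 50.0
```

```bash
python3 -c "
from h import *
rep()"
```

```text
t 12.77 tcp [  8.   -0.6 114.5] tilt 3.17 roll -0.03 yawerr 0.14
rear [65.3 -0.  63.9] front [-54.5  -0.3  70.5] F [-14.5  -0.1   7.4] M [ 0.06  2.63 -0.07]
```

>>> apply_moves([
  [0,[0,-0.08,0.1],[-1,0,0]],
  [0,[0,-0.08,0.1],[-1,0,0]],
  [0,[0,-0.04,0.05],[-0.5,0,0]],
  [0,[0,0,0],[0,0,0]],
  [0,[0,0,0],[0,0,0]],
])

```text
t: 13.18
position: [0.5224, 0.2317, 0.112]
tcp_rot: [-2.129, -2.3, 0.013]
contact_force: [-10.8, -0.5, 4.3]
gripper_width: 0.013
finger_force: 50.0
```

```bash
python3 -c "
from h import *
rep()"
```

```text
t 13.18 tcp [  6.2  -0.7 112. ] tilt 0.64 roll -0.02 yawerr 0.13
rear [65.6 -0.  63.9] front [-54.4  -0.3  65.2] F [-10.8   0.3   4.3] M [ 0.07  2.01 -0.1 ]
```

>>> apply_moves([
  [0,[0,-0.04,0.08],[-0.6,0,0]],
  [0,[0,0,0.05],[0,0,0]],
  [0,[0,0,0.05],[0,0,0]],
  [0,[0,0,0],[0,0,0]],
  [0,[0,0,0],[0,0,0]],
])

```text
t: 13.6
position: [0.522, 0.2316, 0.1099]
tcp_rot: [-2.134, -2.305, 0.002]
contact_force: [-9.8, -0.2, -0.8]
gripper_width: 0.0125
finger_force: 50.0
```

Run:
```python
from h import *
rep()
M4=np.array
s=state()
th=np.radians(4.29);ex=np.array([np.cos(th),np.sin(th)]);ey=np.array([-ex[1],ex[0]]);o=np.array([.5162,.2319])
ims=[]
for n in ["scene","side"]:
    a,d=grab_frame(n);np.savez(n+"2.npz",a=a,d=d);C=cloud(n,d)
    X=(C[...,:2]-o)@ex*1000;Y=(C[...,:2]-o)@ey*1000;Z=C[...,2]*1000
    for nm,lo,hi in [("rearflange",50,58),("frontflange",-58,-50)]:
        for y0,y1 in [(-98,-30),(30,98)]:
            k=(X>lo)&(X<hi)&(Y>y0)&(Y<y1)&(Z>55)&(Z<90);print(n,nm,y0,k.sum(),np.percentile(Z[k],[10,50,90]).round(1) if k.sum()>3 else "")
    ims.append(cv2.resize(a[190:280,230:340] if n=="scene" else a[205:295,260:370],None,fx=3.6,fy=3.6,interpolation=cv2.INTER_CUBIC))
cv2.imwrite("pics/ss2.png",np.hstack(ims)[:,:,::-1])
```

```text
t 13.6 tcp [  5.8  -0.8 109.9] tilt 0.05 roll -0.03 yawerr 0.13
rear [65.7 -0.1 62.4] front [-54.3  -0.4  62.5] F [-9.8  0.6 -0.8] M [ 0.07  1.77 -0.06]
scene rearflange -98 0 
scene rearflange 30 19 [65.4 70.1 86.2]
scene frontflange -98 75 [57.5 61.9 67.5]
scene frontflange 30 98 [56.9 61.7 69. ]
side rearflange -98 3 
side rearflange 30 10 [76.1 77.4 86.5]
side frontflange -98 57 [58.5 61.8 67.9]
side frontflange 30 89 [57.9 62.3 68.4]
```

View pics/ss2.png

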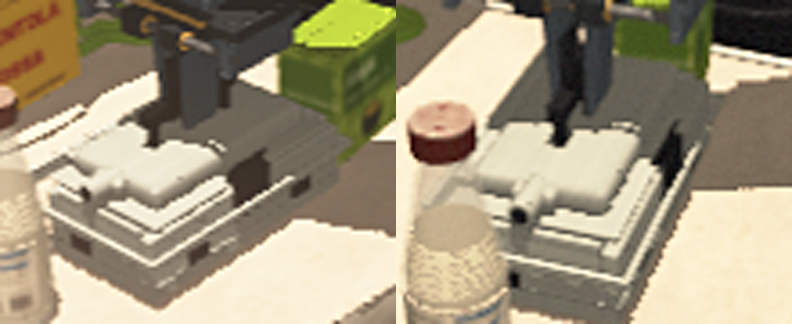

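>>> apply_moves([
  [0,[0,0,0.05],[0,0,0]],
  [0,[0,0,0.05],[0,0,0]],
  [0,[0,0,0],[0,0,0]],
  [0,[0,0,0],[0,0,0]],
])

```text
t: 14.03
position: [0.5219, 0.2316, 0.1091]
tcp_rot: [-2.134, -2.305, 0.002]
contact_force: [-12.0, -0.9, 3.9]
gripper_width: 0.0122
finger_force: 50.0
```

```bash
python3 -c "
from h import *
rep()"
```

```text
t 14.03 tcp [  5.7  -0.7 109.1] tilt 0.06 roll -0.03 yawerr 0.14
rear [65.6 -0.1 61.6] front [-54.4  -0.4  61.8] F [-12.   -0.    3.9] M [-0.01  1.99 -0.08]
```

>>> apply_moves([
  [0,[0,0,0.05],[0,0,0]],
  [0,[0,0,0.05],[0,0,0]],
  [0,[0,0,0],[0,0,0]],
  [0,[0,0,0],[0,0,0]],
])

```text
t: 14.37
position: [0.5219, 0.2317, 0.109]
tcp_rot: [-2.134, -2.305, 0.002]
contact_force: [-21.1, -4.1, 23.0]
gripper_width: 0.0126
finger_force: 50.0
```

```bash
python3 -c "
from h import *
rep()"
```

```text
t 14.37 tcp [  5.7  -0.7 109. ] tilt 0.08 roll -0.04 yawerr 0.14
rear [65.6 -0.1 61.5] front [-54.4  -0.4  61.7] F [-21.3  -2.5  23. ] M [-0.49  3.35 -0.03]
```

>>> apply_moves([
  [0,[0,0,0.03],[-0.5,0,0]],
  [0,[0,0,0],[0,0,0]],
  [0,[0,0,0],[0,0,0]],
  [0,[0,0,0],[0,0,0]],
])

```text
t: 14.7
position: [0.522, 0.2316, 0.109]
tcp_rot: [2.13, 2.302, 0.008]
contact_force: [-21.1, -4.2, 28.2]
gripper_width: 0.0124
finger_force: 50.0
```

```bash
python3 -c "
from h import *
rep()"
```

```text
t 14.7 tcp [  5.7  -0.7 109. ] tilt -0.41 roll -0.04 yawerr 0.13
rear [66.1 -0.1 62.1] front [-53.9  -0.4  61.2] F [-21.3  -2.6  28.2] M [-0.56  3.92 -0.  ]
```

>>> apply_moves([
  [0,[0,-0.1,-0.1],[0.4,0,0]],
  [0,[0,-0.05,-0.05],[0,0,0]],
  [0,[0,0,0],[0,0,0]],
  [0,[0,0,0],[0,0,0]],
])

```text
t: 15.03
position: [0.5218, 0.2317, 0.1094]
tcp_rot: [2.132, 2.304, 0.004]
contact_force: [-2.5, 0.3, -4.0]
gripper_width: 0.0126
finger_force: 50.0
```

```bash
python3 -c "
from h import *
rep()"
```

```text
t 15.03 tcp [  5.5  -0.6 109.4] tilt -0.22 roll 0.0 yawerr 0.14
rear [65.7  0.1 62.2] front [-54.3  -0.2  61.8] F [-2.4  0.5 -4. ] M [-0.02  0.41 -0.09]
```

>>> apply_moves([
  [0.6,[0,0,0],[0,0,0]],
  [0.6,[0,0,0],[0,0,0]],
  [0.6,[0,0,0],[0,0,0]],
  [0.6,[0,0,0],[0,0,0]],
  [0.6,[0,0,0],[0,0,0]],
  [0.6,[0,0,0],[0,0,0]],
  [0.6,[0,0,-2],[0,0,0]],
  [0.6,[0,0,-4],[0,0,0]],
  [0.6,[0,0,-4],[0,0,0]],
  [0.6,[-4,0,-1],[0,0,0]],
  [0.6,[-2,0,0],[0,0,0]],
  [0.6,[0,0,0],[0,0,0]],
])

```text
t: 16.03
position: [0.5264, 0.1695, 0.2207]
tcp_rot: [2.133, 2.301, 0.006]
contact_force: [-0.8, 1.1, 0.2]
gripper_width: 0.0545
finger_force: 0.0
```

Run:
```python
from h import *
rep();s=state();w,d=grab_frame("wrist")
np.savez("wrist3.npz",a=w,d=d,p=s["position"],r=s["tcp_rot"])
C=cloud("wrist",d,s);th=np.radians(4.29);ex=np.array([np.cos(th),np.sin(th)]);ey=np.array([-ex[1],ex[0]]);o=np.array([.5162,.2319])
X=(C[...,:2]-o)@ex*1000;Y=(C[...,:2]-o)@ey*1000;Z=C[...,2]*1000
for y0,y1 in [(-80,-50),(-12,12),(40,70)]:
    k=(Y>y0)&(Y<y1);print(y0,[(b,int(np.median(Z[k&(X>b)&(X<b+2)]))) for b in list(range(-76,-40,2))+list(range(40,74,2)) if (k&(X>b)&(X<b+2)).sum()>3])
K=(abs(X)<90)&(abs(Y)<130)&(Z>30)&(Z<140);v,u=np.nonzero(K);v0,v1,u0,u1=max(v.min()-5,0),v.max()+5,max(u.min()-5,0),u.max()+5
print(v0,v1,u0,u1)
c=w[v0:v1,u0:u1];f=min(780/c.shape[1],580/c.shape[0]);cv2.imwrite("pics/w3.png",cv2.resize(c,None,fx=f,fy=f,interpolation=cv2.INTER_CUBIC)[:,:,::-1])
# dome plane & bar
k=(abs(X)<38)&(abs(Y)<75)&(Z>80)&(Z<95);A=np.c_[X[k],Y[k],np.ones(k.sum())];p,*_=np.linalg.lstsq(A,Z[k],rcond=None);print("dome plane slopes deg",np.degrees(p[:2]),p[2])
b=(Z>112)&(Z<130)&(abs(X)<30)&(abs(Y)<60);print("bar",cv2.minAreaRect(np.c_[X[b],Y[b]].astype(np.float32)),b.sum())
```

```text
t 16.03 tcp [  5.6 -62.9 220.7] tilt -0.32 roll -0.0 yawerr 0.06
rear [ 65.8 -62.4 173.6] front [-54.2 -62.5 173. ] F [-0.7  1.2  0.2] M [ 0.04 -0.01 -0.01]
-80 [(-72, 1), (-70, 293), (-68, 292), (-66, 50), (-64, 49), (-62, 47), (-58, 63), (-56, 67), (-54, 68), (-52, 69), (-50, 69), (-48, 68), (-46, 69), (-42, 85), (40, 90), (42, 90), (44, 90), (46, 89), (48, 88), (50, 87), (52, 80), (54, 80), (56, 79), (58, 78), (60, 78), (62, 321), (64, 320), (66, 79), (68, 79), (70, 80), (72, 79)]
-12 [(-62, 74), (-60, 84), (-58, 83), (-56, 80), (-54, 76), (-52, 70), (-50, 68), (-48, 68), (-46, 68), (-42, 84), (40, 90), (42, 90), (44, 89), (46, 89), (48, 88), (50, 86), (52, 79), (54, 79), (56, 79), (58, 78), (60, 79), (62, 78), (64, 78), (66, 79), (68, 79), (70, 79), (72, 79)]
40 [(-70, 2), (-68, 50), (-66, 50), (-64, 50), (-62, 48), (-58, 62), (-56, 63), (-54, 68), (-52, 68), (-50, 69), (-48, 69), (-46, 69), (-44, 69), (-42, 85), (40, 90), (42, 90), (44, 90), (46, 89), (48, 88), (50, 86), (52, 79), (54, 80), (56, 79), (58, 78), (60, 78), (62, 78), (64, 78), (66, 79), (68, 79), (70, 79), (72, 78)]
0 265 243 401
dome plane slopes deg [ 0.08925454 -0.01787707] 89.96139775238112
bar ((4.934486389160156, 0.5528945922851562), (12.477843284606934, 99.2691421508789), 0.35405465960502625) 1855
```

View pics/w3.png

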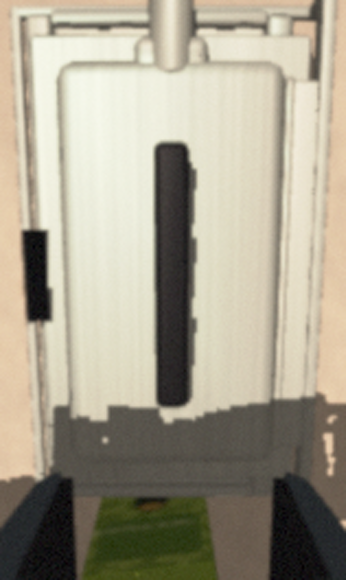

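```bash
python3 -c "
from workcell import *
print(finish_job())"
```

```text
the job is handed in; nothing more can be done
None
```

I handed the job in at about 16 s. The lid lies flat on the steamer rim with its vent pointing away from the tea carton and the gripper is clear; the last wrist picture indicates the catch closed over the front edge, but the lid's rear edge probably stopped 1–2 mm short of the back plate, because the dome seemed to meet the lip first.

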